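# Clear the pile on the miniature painter's desk

### The arm

A 7-joint arm with a two-finger parallel gripper is mounted at the origin on the work surface. World frame = base frame: x ahead of the robot, y to its left, z up, the work surface at z = 0. Lengths are in m, angles in rad, forces in N, time in s.
With the tool pointing down it reaches from about 0.425 to 0.925 m from the base axis. Payload 6.8 kg.
Tool frame: the origin (TCP) lies midway between the tips of the shut fingers; the grasp point (between the pads) lies 19 mm behind it; z points along the fingers, y is the line along which they close (so a half turn about z gives the same grasp; the last joint's range is limited). The gripper opens to 85 mm and grips with 20 to 120 N. Pads are 22 mm wide; open, the fingers measure 114 mm over their backs; the gripper's body (76 mm by 85 mm) begins 54 mm behind the grasp point. The pads swing forward as they close: fully open they stand 13 mm farther back than shut.
Start: joints at [1.193, 0.477, 0.022, 1.555, -0.011, 1.109, -0.083], TCP at [0.18, -0.651, 0.231] pointing down, gripper open.
Joint ranges: [-2.96, 2.96], [-0.34, 2.1], [-1.41, 1.46], [0.24, 2.44], [-1.37, 4.51], [0.17, 1.92], [-2.96, 2.96]. Speed limits (rad/s): [2.39, 2.39, 3.14, 3.14, 3.14, 3.14, 3.14].

### API

Orientations are given as a 3x3 rotation matrix whose columns are the frame's x, y, z axes.
In Python, from cell import ctrl gives the robot as it stands.
- The arm moves only by the tool drive_tool, never from a script. Its argument "commands" is a list of rows, each a list of 7 numbers: the shift along the tool's x, y, z in cm, then the turn, a rotation vector about the tool's x, y, z in degrees, then the closure, from 0 (fully open) to 1 (shut). In form: [[dx, dy, dz, ax, ay, az, hand], ...]. A call has 1 to 20 rows; each row shifts and turns the commanded pose from where the row before left it, along the tool's axes as they then stand; what a row does not reach is not made up. A row lasts 1/12 s, in which the tool goes at most 41.7 mm and 7.16 degrees, less where a joint would pass 70% of its speed; a pose out of reach is approached as far as the arm can. A call is refused whole if a number of a shift passes 4.17 or a number of a turn 7.16, either way. A call with a gripper value outside its range is refused whole. The fingers move at their own pace and stop on an object; "squeeze" is the grip in N (left out, the last holds). Time passes only in rows, so rows that do not move let the fingers close. It gives the time, the measured TCP pose, the force, the opening and the grip force at its end, in the units of the state.
- ctrl.get_obs(): the state, without advancing time (a new reading comes with each control period).
- ctrl.capture(name): name is "scene" or "top"; returns a dict with "image" (420x560x3 uint8, red, green, blue), "range_z" (420x560 float32, m along the optical axis (not along the pixel's ray), 0 where there is no reading), "camera_matrix" (3x3 intrinsics, pixels), "k1" (the pictures are not rectified: a ray, as slopes to the right and down, at radius r is drawn at 1 + k1 r^2 times it, then the intrinsics apply), "xyz" and "orientation" of the camera in the world. Camera axes: x right, y down, z forward; pixel columns grow to the right and rows downward; lengths in m; the calibration is good to about 2 mm. A picture is of the moment at which its call begins.
- ctrl.job_done(): hands the job in; it is judged then, once.
The state is a dict: "t": time; "joints": joint angles; "joint_velocities": joint speeds; "effort": joint torques, N m; "ee_pos": TCP position; "eef_rot": TCP orientation; "wrist_force": force on the tool from outside, world axes, zero at the start; "moment": the same for the moment, N m; "opening": finger opening in m; "finger_force": force on a finger pad.
Only numpy, scipy, OpenCV 4.12 (cv2) and the standard library are available. Lean on these libraries where they do the work, as an engineer would, in place of code of your own. Each camera call takes 0.05 s, during which the arm holds its last target. There are 200 camera calls.

### The job

Take the pile on the painting desk apart from the top, always emptying the top of a tin before you move that tin. Stand each paint pot upright in the middle of the round holder of its own colour, and lay each tin, lid up, in the middle of the tray of its own lid's colour, lengthwise with the tray. Do not disturb the white mug or the little figure.

Things in the scene. Friction and masses are not known exactly. Their poses are not given: they have to be found in the camera images.
- tin_blue: bottom of the pile: closed flat metal tin with a blue lid, 150 x 64 x 34 mm, about 0.3 kg, loose, lying on the desk; origin at the centre of its underside, x along its length, y along its width, z up.
- tin_yellow: middle of the pile: closed flat metal tin with a yellow lid, 110 x 46 x 26 mm, about 0.16 kg, loose, lying lengthwise on the blue tin's lid; origin at the centre of its underside, x along its length, y along its width, z up.
- pot_red: closed paint pot with a red cap and a red band: 34 mm in diameter and 46 mm high over its whole height, about 60 g, loose; at the start it stands upright near one end of the yellow tin's lid, its axis about 30 mm from the middle along the tin's length (either pot may be at either end); origin at the centre of its underside, z up.
- pot_green: closed paint pot with a green cap and a green band: 34 mm in diameter and 46 mm high over its whole height, about 60 g, loose; at the start it stands upright near one end of the yellow tin's lid, its axis about 30 mm from the middle along the tin's length (either pot may be at either end); origin at the centre of its underside, z up.
- tray_blue: shallow blue open tray, fixed to the desk, 190 x 106 mm outside and 10 mm high, floor 5 mm thick, rim 5 mm thick and standing 5 mm above the floor; origin at the centre of its underside, on the desk top, x along its length, y along its width. Both trays are the same size; only the colour differs.
- tray_yellow: shallow yellow open tray, fixed to the desk, 190 x 106 mm outside and 10 mm high, floor 5 mm thick, rim 5 mm thick and standing 5 mm above the floor; origin at the centre of its underside, on the desk top, x along its length, y along its width. Both trays are the same size; only the colour differs.
- holder_red: low round red pot holder (a shallow dish), fixed to the desk, 72 mm outer diameter, 10 mm high, floor 6 mm thick, rim 5 mm thick and standing 4 mm above the floor (62 mm clear inside); origin at the centre of its underside, on the desk top.
- holder_green: low round green pot holder (a shallow dish), fixed to the desk, 72 mm outer diameter, 10 mm high, floor 6 mm thick, rim 5 mm thick and standing 4 mm above the floor (62 mm clear inside); origin at the centre of its underside, on the desk top.
- mug: bystander: white ceramic cup without a handle, 72 mm across the rim, 80 mm high, loose; origin at the centre of its underside. Leave it alone.
- figure: bystander: painted miniature figure of a spearman, on a black round base 40 mm across, 66 mm high, loose; origin at the centre of its underside. Leave it alone.
Things that resemble listed ones, but are neither listed nor needed, are in the scene too. There is more than one size of the holder_green; the job needs the larger. Leave any pink look-alike of the pot_red alone.

How it is judged:
By the outcome, as a careful person would: the job done as asked, in the order asked, and still so for the second after the job is handed in, with the robot touching nothing.
It also fails if it takes over 138 s, if anything falls off the work surface, if the arm or the gripper's body presses on something with over 40 N, if the wrist force passes 120 N, or if a joint passes its speed limit or range.

## Working session

There is one attempt and no reset: what is moved stays moved. The work goes in short steps, Python scripts to look and compute and a tool call to move; the robot and the scene stay as the last step left them, time stands still between calls to the robot, and variables do not carry over. Pictures are saved under pics/ and viewed, at most 14 in all, crops included, and the job is handed in when it is done.

Besides the shell and the picture viewer there is one more tool, called after ">>>" as a command line: name --pt "numbers of a row" for each row, then --argument value for the rest. drive_tool: Moves the arm, as the interface text tells. Its arguments: {"type":"object","properties":{"commands":{"type":"array"},"squeeze":{"type":"number"}},"required":["commands"]}

```bash
ls; mkdir -p pics
cat > h.py <<'E'
import numpy as np,cv2,pickle
from cell import ctrl
def snap(name,tag):
    c=ctrl.capture(name); pickle.dump(c,open(f'pics/{tag}.pkl','wb'))
    cv2.imwrite(f'pics/{tag}.png',cv2.cvtColor(c['image'],cv2.COLOR_RGB2BGR)); return c
def load(tag): return pickle.load(open(f'pics/{tag}.pkl','rb'))
def rays(c,px):
    px=np.asarray(px,float).reshape(-1,2);K=np.array(c['camera_matrix'])
    d=(px-K[[0,1],[2,2]])/K[[0,1],[0,1]];s=d.copy()
    for _ in range(20): s=d/(1+c['k1']*(s**2).sum(1,keepdims=True))
    return np.c_[s,np.ones(len(s))]@np.array(c['orientation']).T
def plane(c,px,z):
    r=rays(c,px);o=np.array(c['xyz']);return o+r*((z-o[2])/r[:,2])[:,None]
def pts(c,px):   # depth based
    px=np.asarray(px).reshape(-1,2).astype(int);return np.array(c['xyz'])+rays(c,px)*c['range_z'][px[:,1],px[:,0]][:,None]
E
python3 - <<'E'
from h import *
for n in('scene','top'):
    c=snap(n,n+'0');print(n,c['xyz'],np.round(c['orientation'],3).tolist(),np.round(c['camera_matrix'],1).tolist(),c['k1'])
o=ctrl.get_obs();print(o)
E
```

```text
pics
scene [ 0.97344577 -0.66669987  0.60569171] [[0.823, 0.337, -0.457], [0.567, -0.455, 0.686], [0.023, -0.824, -0.566]] [[502.5, 0.0, 280.9], [0.0, 502.5, 205.1], [0.0, 0.0, 1.0]] -0.12832562562882444
top [ 3.76511045e-01 -4.28714327e-04  8.66333710e-01] [[-0.0, -0.981, 0.195], [-1.0, -0.001, -0.004], [0.004, -0.195, -0.981]] [[381.5, 0.0, 284.6], [0.0, 381.5, 210.5], [0.0, 0.0, 1.0]] -0.030182706961555807
{'t': 0.1, 'joints': array([ 1.19292473,  0.47770834,  0.02237264,  1.55636801, -0.01150774,
        1.10930574, -0.0831006 ]), 'joint_velocities': array([ 0.00115354, -0.00380585,  0.00136858, -0.00170165, -0.00133474,
       -0.00143043,  0.00284417]), 'effort': array([ 3.69605783e-03, -5.97764146e+01,  1.61269795e+00, -2.81956708e+01,
        1.27176617e-02,  4.99834932e-03,  3.99599841e-06]), 'ee_pos': array([ 0.17972264, -0.65006958,  0.23042311]), 'eef_rot': array([[ 9.63834642e-01,  2.66500404e-01, -5.64292110e-04],
       [ 2.66500971e-01, -9.63833384e-01,  1.56206678e-03],
       [-1.27592147e-04, -1.65595847e-03, -9.99998621e-01]]), 'wrist_force': array([ 0.54035645, -0.46487134, -0.04261383]), 'moment': array([ 0.00482516,  0.02788575, -0.05750974]), 'finger_force': 0.0, 'opening': 0.08573132270170086}
```

View pics/top0.png

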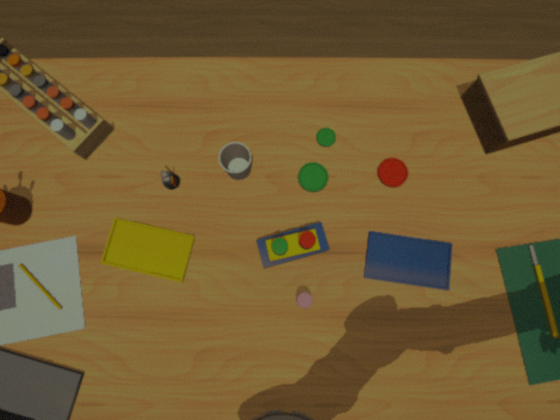

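View pics/scene0.png

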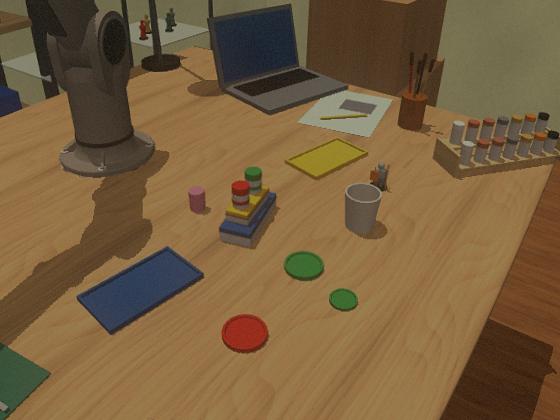

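The top view shows the pile at about (293,244), with the green pot at (280,246) and the red pot at (307,240). The yellow tray is at (149,250) and the blue tray at (408,260). The red holder is at (392,172), the mug at (236,158) and the figure at (170,180). There are two green holders, a larger one at (313,177) and a smaller one at (326,137). The pink pot is a look-alike at (304,299). The scene view agrees.

```bash
cat >> h.py <<'E'
R={'red':[(0,150,60,6,255,255),(174,150,60,180,255,255)],'green':[(48,120,40,80,255,255)],'yellow':[(24,175,60,34,255,255)],'blue':[(105,110,25,125,255,255)],'pink':[(160,40,60,178,150,255)]}
def blobs(c,col,amin=40):
    h=cv2.cvtColor(c['image'],cv2.COLOR_RGB2HSV);m=sum(cv2.inRange(h,r[:3],r[3:]) for r in R[col]).astype(np.uint8)
    m=cv2.morphologyEx(m,cv2.MORPH_CLOSE,np.ones((3,3)))
    cs=[k for k in cv2.findContours(m,cv2.RETR_EXTERNAL,cv2.CHAIN_APPROX_NONE)[0] if cv2.contourArea(k)>amin]
    return m,cs
def zmed(c,k):
    m=np.zeros(c['range_z'].shape,np.uint8);cv2.drawContours(m,[k],-1,255,-1);m=cv2.erode(m,np.ones((3,3)))
    v,u=np.nonzero(m&(c['range_z']>0));p=pts(c,np.c_[u,v]);return p
E
python3 - <<'E'
from h import *
for n in('top0','scene0'):
    c=load(n)
    for col in R:
        for k in blobs(c,col)[1]:
            (u,v),_,_=cv2.minAreaRect(k);p=zmed(c,k)
            if len(p)<5: continue
            P=np.median(p,0)
            q=plane(c,k.reshape(-1,2),P[2]);r=cv2.minAreaRect((q[:,:2]*1000).astype(np.float32))
            if abs(P[1])<.7: print(n,col,int(u),int(v),int(cv2.contourArea(k)),'zq',np.round(np.percentile(p[:,2],[5,50,95])*1000),'rect mm',np.round(r[0]),np.round(r[1]),round(r[2],1))
E
```

```text
top0 red 306 239 154 zq [104. 106. 109.] rect mm [468. -48.] [27. 29.] 44.7
top0 red 392 172 584 zq [4. 6. 9.] rect mm [ 640. -257.] [67. 67.] 70.7
top0 green 536 326 2032 zq [0. 3. 5.] rect mm [ 289. -560.] [226.  88.] 9.0
top0 green 518 272 45 zq [1. 2. 4.] rect mm [ 405. -535.] [56. 46.] 78.5
top0 green 547 284 730 zq [0. 3. 5.] rect mm [ 384. -598.] [ 57. 193.] 82.4
top0 green 279 245 166 zq [105. 106. 109.] rect mm [457.   8.] [28. 30.] 90.0
top0 green 313 176 611 zq [4. 6. 9.] rect mm [629. -70.] [66. 66.] 0.1
top0 green 325 136 230 zq [1. 4. 6.] rect mm [ 730. -102.] [41. 44.] 89.0
top0 yellow 553 326 49 zq [ 9. 13. 15.] rect mm [ 287. -593.] [44. 15.] 12.9
top0 yellow 542 285 113 zq [10. 13. 16.] rect mm [ 376. -579.] [93. 15.] 9.7
top0 yellow 292 244 460 zq [58. 60. 63.] rect mm [464. -20.] [ 45. 108.] 13.6
top0 yellow 147 249 3925 zq [ 4.  6. 11.] rect mm [459. 307.] [193. 109.] 77.1
top0 blue 408 253 2432 zq [3. 5. 8.] rect mm [ 450. -284.] [188.  72.] 80.9
top0 blue 319 235 133 zq [32. 35. 36.] rect mm [486. -81.] [62. 28.] 31.7
scene0 red 243 332 1302 zq [ 4.  6. 10.] rect mm [ 641. -260.] [70. 76.] 26.5
scene0 red 240 188 191 zq [ 98. 104. 106.] rect mm [476. -57.] [30. 48.] 37.7
scene0 green 343 298 399 zq [2. 4. 6.] rect mm [ 729. -102.] [44. 46.] 30.1
scene0 green 303 263 723 zq [ 4.  6. 10.] rect mm [628. -68.] [67. 69.] 34.2
scene0 green 252 171 89 zq [104. 105. 107.] rect mm [457.   6.] [30. 30.] 89.1
scene0 yellow 236 210 46 zq [57. 59. 61.] rect mm [473. -69.] [19. 47.] 80.0
scene0 yellow 253 199 43 zq [58. 59. 60.] rect mm [475. -21.] [22. 24.] 14.7
scene0 yellow 326 155 1439 zq [2. 4. 6.] rect mm [455. 313.] [191. 105.] 77.3
scene0 blue 133 289 2434 zq [3. 5. 6.] rect mm [ 429. -286.] [150. 104.] 81.5
scene0 blue 6 91 85 zq [-88. -86. -82.] rect mm [-864.  187.] [ 48. 140.] 61.1
scene0 pink 196 190 72 zq [43. 45. 46.] rect mm [349. -47.] [28. 27.] 81.7
```

Run:
```python
from h import *
a=load('top0')['image'][115:290,220:440];a=cv2.resize(a,None,fx=3,fy=3,interpolation=cv2.INTER_CUBIC)
cv2.imwrite('pics/crop1.png',cv2.cvtColor(a,cv2.COLOR_RGB2BGR))
```

```text
(no output)
```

View pics/crop1.png

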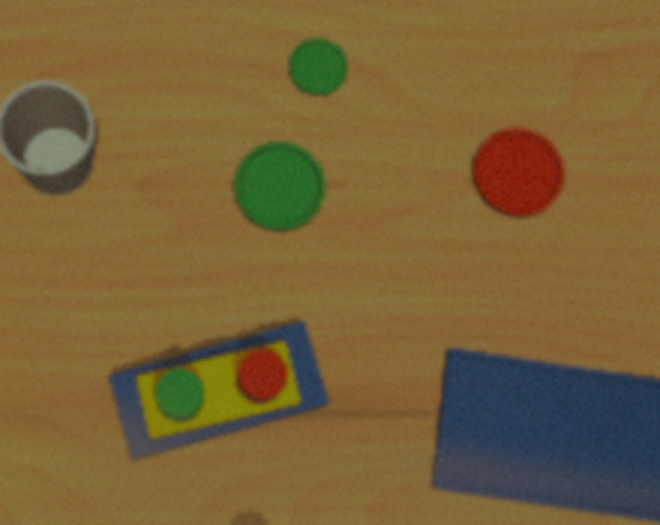

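The larger green holder is the dish at (313,177), about 66–72 mm across; the one at (326,137) is only about 44 mm, so it is the look-alike. The red pot is the saturated red cap at (307,240), standing on the yellow lid. The pink one at (304,299) stands on the desk, so it is not the one meant. The crop confirms all three.

Next I refine the poses of the tins and trays.

Run:
```python
from h import *
def report(n,c,k,z,tag):
    q=plane(c,k.reshape(-1,2),z);r=cv2.minAreaRect((q[:,:2]*1000).astype(np.float32));(w,h),a=r[1],r[2]
    print(n,tag,'c',np.round(r[0],1),'size',np.round(r[1],1),'long axis deg',round(a if w>h else a+90,1))
for n in('top0','scene0'):
    c=load(n);H=cv2.cvtColor(c['image'],cv2.COLOR_RGB2HSV)
    m=cv2.inRange(H,(95,30,15),(135,255,255));m=cv2.morphologyEx(m,cv2.MORPH_CLOSE,np.ones((5,5)))
    for k in cv2.findContours(m,cv2.RETR_EXTERNAL,cv2.CHAIN_APPROX_NONE)[0]:
        A=cv2.contourArea(k)
        if A>200:
            p=plane(c,[k.reshape(-1,2).mean(0)],0.01)[0]
            if abs(p[0]-.45)<.1 and abs(p[1])<.35: report(n,c,k,.034 if p[1]>-.15 else .01,'blue%d'%A)
    for k in blobs(c,'yellow',300)[1]:
        p=plane(c,[k.reshape(-1,2).mean(0)],0.01)[0]
        report(n,c,k,.06 if abs(p[1])<.1 else .01,'yellow')
# blue tin lid & tray via depth points: height bands in top view
c=load('top0');v,u=np.mgrid[190:320,220:480];px=np.c_[u.ravel(),v.ravel()];p=pts(c,px)
for nm,lo,hi,y0,y1 in(('tin>20',.02,.2,-.13,.1),('yellow>48',.048,.2,-.12,.1),('tray>4',.003,.03,-.42,-.17)):
    s=p[(p[:,2]>lo)&(p[:,2]<hi)&(p[:,1]>y0)&(p[:,1]<y1)&(p[:,0]>.385)&(p[:,0]<.56)]
    r=cv2.minAreaRect((s[:,:2]*1000).astype(np.float32));print(nm,np.round(r[0]),np.round(r[1]),round(r[2],1),len(s))
```

```text
top0 blue3725 c [ 434.7 -280.8] size [189.  103.7] long axis deg 81.3
top0 blue411 c [466.9 -20.9] size [ 62.5 147.1] long axis deg 105.8
top0 yellow c [464.  -19.6] size [ 45.3 107.9] long axis deg 103.6
top0 yellow c [458.4 305.5] size [192.5 108.3] long axis deg 77.1
scene0 blue4778 c [ 438.9 -285.1] size [191.1 112.9] long axis deg 81.2
scene0 blue319 c [477.1 -50. ] size [62.2 97. ] long axis deg 105.6
scene0 yellow c [460.2 303.2] size [189.1 103.8] long axis deg 77.3
tin>20 [467. -20.] [ 65. 150.] 15.8 2027
yellow>48 [464. -19.] [ 47. 110.] 13.6 1146
tray>4 [ 471. -295.] [248. 171.] 89.8 3625
```

>>> drive_tool --pt "0 0 0 0 0 -4 0" --pt "0 0 0 0 0 -7 0" --pt "0 0 0 0 0 -7 0" --pt "0 0 0 0 0 -7 0" --pt "0 0 0 0 0 -7 0" --pt "0 0 0 0 0 -7 0" --pt "0 0 0 0 0 -7 0" --pt "0 0 0 0 0 -7 0" --pt "0 0 0 0 0 -7 0" --pt "0 0 0 0 0 -7 0" --pt "0 0 0 0 0 -7 0" --pt "0 0 0 0 0 -7 0" --pt "0 0 0 0 0 -7 0" --squeeze 30

```text
t: 1.18
ee_pos: [0.1797, -0.6503, 0.2307]
eef_rot: [[-0.239, 0.971, -0.0], [0.971, 0.239, 0.001], [0.001, -0.0, -1.0]]
wrist_force: [1.1, 0.3, -0.6]
opening: 0.0851
finger_force: 0.0
```

>>> drive_tool --pt "1.3 1.0 0 0 0 0 0" --pt "2.6 2.1 0 0 0 0 0" --pt "2.6 2.1 0 0 0 0 0" --pt "2.6 2.1 0 0 0 0 0" --pt "2.6 2.1 0 0 0 0 0" --pt "2.6 2.1 0 0 0 0 0" --pt "2.6 2.1 0 0 0 0 0" --pt "2.6 2.1 0 0 0 0 0" --pt "2.6 2.1 0 0 0 0 0" --pt "2.6 2.1 0 0 0 0 0" --pt "2.6 2.1 0 0 0 0 0" --pt "2.6 2.1 0 0 0 0 0" --pt "2.6 2.1 0 0 0 0 0" --pt "2.6 2.1 0 0 0 0 0" --pt "2.6 2.1 0 0 0 0 0" --pt "2.6 2.1 0 0 0 0 0" --pt "2.6 2.1 0 0 0 0 0" --pt "2.6 2.1 0 0 0 0 0" --pt "2.6 2.1 0 0 0 0 0" --pt "1.3 1.0 0 0 0 0 0"

```text
t: 2.85
ee_pos: [0.4533, -0.0734, 0.2315]
eef_rot: [[-0.237, 0.972, 0.001], [0.972, 0.237, 0.001], [0.001, 0.001, -1.0]]
wrist_force: [0.4, -0.1, -0.3]
opening: 0.0851
finger_force: 0.0
```

```bash
cat > go.py <<'E'
import sys
from h import *
x,y,z,a=map(float,sys.argv[1:5])   # target TCP mm, tool-x yaw deg
o=ctrl.get_obs();Rm=np.array(o['eef_rot']);p=np.array(o['ee_pos'])*1000
yaw=np.degrees(np.arctan2(Rm[1,0],Rm[0,0]));t=np.radians(a)
T=np.array([[np.cos(t),np.sin(t),0],[np.sin(t),-np.cos(t),0],[0,0,-1]])
rv=np.degrees(cv2.Rodrigues(Rm.T@T)[0].ravel())
d=np.array([x,y,z])-p
print('t',round(o['t'],2),'pos',np.round(p,1),'yaw',round(yaw,1),'rotvec(tool)',np.round(rv,1),'open',round(o['opening']*1000,1),'ff',round(o['finger_force'],1),'wf',np.round(o['wrist_force'],1))
print('shift cm, axes as now',np.round(Rm.T@d/10,2),' axes after turn',np.round(T.T@d/10,2))
E
python3 go.py 468 -48 200 103.6
```

```text
t 2.85 pos [453.3 -73.4 231.5] yaw 103.7 rotvec(tool) [ 0.1 -0.1  0.1] open 85.1 ff 0.0 wf [ 0.4 -0.1 -0.3]
shift cm, axes as now [2.12 2.03 3.16]  axes after turn [2.12 2.03 3.15]
```

>>> drive_tool --pt "1.1 1.0 1.5 0 0 0 0" --pt "1.0 1.0 1.6 0 0 0 0" --pt "0 0 0 0 0 0 0" --pt "0 0 0 0 0 0 0" --pt "0 0 0 0 0 0 0"

```text
t: 3.27
ee_pos: [0.4663, -0.0531, 0.2005]
eef_rot: [[-0.232, 0.973, -0.0], [0.973, 0.232, -0.0], [-0.0, -0.001, -1.0]]
wrist_force: [-0.0, 0.1, -0.1]
opening: 0.0852
finger_force: 0.0
```

```bash
python3 go.py 468 -48 71 103.6
python3 - <<'E'
from h import *
c=snap('top','top1')
for col in('red','green'):
    for k in blobs(c,col)[1]:
        p=zmed(c,k)
        if len(p)>5 and np.median(p[:,2])>.09: q=plane(c,k.reshape(-1,2),.106);print(col,cv2.minEnclosingCircle((q[:,:2]*1000).astype(np.float32)))
snap('scene','scene1')
E
```

```text
t 3.27 pos [466.3 -53.1 200.5] yaw 103.4 rotvec(tool) [-0.   0.  -0.2] open 85.2 ff 0.0 wf [-0.   0.1 -0.1]
shift cm, axes as now [ 0.46  0.29 12.95]  axes after turn [ 0.45  0.28 12.95]
green ((456.7228088378906, 6.9965925216674805), 15.8189115524292)
```

View pics/scene1.png

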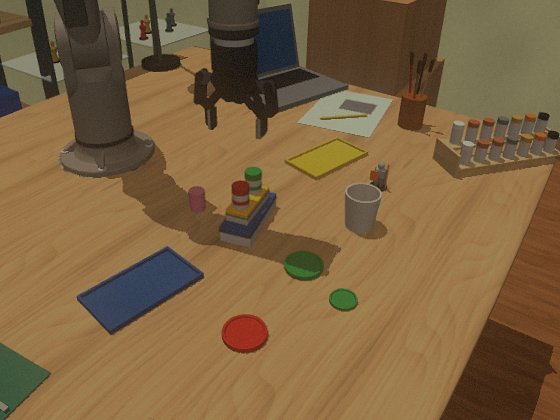

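The scene view shows the gripper open at about (236,110), above the red pot at (240,190), and nothing has been disturbed. I descend now.

>>> drive_tool --pt "0.4 0.4 1.5 0 0 0 0" --pt "0 0 2 0 0 0 0" --pt "0 0 2 0 0 0 0" --pt "0 0 2 0 0 0 0" --pt "0 0 2 0 0 0 0" --pt "0 0 2 0 0 0 0" --pt "0 0 1.4 0 0 0 0" --pt "0 0 0 0 0 0 0" --pt "0 0 0 0 0 0 0" --pt "0 0 0 0 0 0 0.5" --pt "0 0 0 0 0 0 0.6" --pt "0 0 0 0 0 0 0.75" --pt "0 0 0 0 0 0 0.75" --pt "0 0 0 0 0 0 0.75" --pt "0 0 0 0 0 0 0.75" --pt "0 0 0 0 0 0 0.75" --pt "0 0 0 0 0 0 0.75"

```text
t: 4.78
ee_pos: [0.4701, -0.0478, 0.0721]
eef_rot: [[-0.233, 0.973, 0.001], [0.973, 0.233, -0.001], [-0.001, 0.001, -1.0]]
wrist_force: [-1.1, -0.4, 6.9]
opening: 0.0332
finger_force: 29.4
```

```bash
python3 go.py 640 -258 200 103.6
```

```text
t 4.78 pos [470.1 -47.8  72.1] yaw 103.4 rotvec(tool) [ 0.   0.1 -0.2] open 33.2 ff 29.4 wf [-1.1 -0.4  6.9]
shift cm, axes as now [-24.41  11.65 -12.76]  axes after turn [-24.43  11.57 -12.79]
```

>>> drive_tool --pt "0 0 -1 0 0 0 0.75" --pt "0 0 -2 0 0 0 0.75" --pt "0 0 -2.5 0 0 0 0.75" --pt "0 0 -2.5 0 0 0 0.75" --pt "-1 0.5 -1 0 0 0 0.75" --pt "-2 1 0 0 0 0 0.75" --pt "-2 1 0 0 0 0 0.75" --pt "-2 1 0 0 0 0 0.75" --pt "-2 1 0 0 0 0 0.75" --pt "-2 1 0 0 0 0 0.75" --pt "-2 1 0 0 0 0 0.75" --pt "-2 1 0 0 0 0 0.75" --pt "-2 1 0 0 0 0 0.75" --pt "-2 1 0 0 0 0 0.75" --pt "-2 1 0 0 0 0 0.75" --pt "-2 0.7 0 0 0 0 0.75" --pt "-1.4 0.4 0 0 0 0 0.75" --pt "0 0 0 0 0 0 0.75" --pt "0 0 0 0 0 0 0.75" --pt "0 0 0 0 0 0 0.75"

```text
t: 6.45
ee_pos: [0.6387, -0.2566, 0.1615]
eef_rot: [[-0.234, 0.972, -0.0], [0.972, 0.234, 0.001], [0.001, -0.0, -1.0]]
wrist_force: [0.3, 0.4, -0.3]
opening: 0.0334
finger_force: 30.0
```

```bash
python3 go.py 640 -258 19 103.6
python3 - <<'E'
from h import *
c=snap('scene','scene2');p=[zmed(c,k) for k in blobs(c,'red')[1]]
for q in p:
    if len(q): print(len(q),np.median(q,0))
E
```

```text
t 6.45 pos [ 638.7 -256.6  161.5] yaw 103.5 rotvec(tool) [-0.  -0.1 -0.1] open 33.4 ff 30.0 wf [ 0.3  0.4 -0.3]
shift cm, axes as now [-0.18  0.09 14.25]  axes after turn [-0.17  0.09 14.25]
1191 [ 0.64215041 -0.26106613  0.0061685 ]
24 [ 0.6480938  -0.27196694  0.16258968]
352 [ 0.64139421 -0.26617222  0.19403803]
24 [-7.81738925e-01  8.23424347e-01  5.48454147e-04]
```

>>> drive_tool --pt "-0.2 0.1 1 0 0 0 0.75" --pt "0 0 2 0 0 0 0.75" --pt "0 0 2 0 0 0 0.75" --pt "0 0 2 0 0 0 0.75" --pt "0 0 2 0 0 0 0.75" --pt "0 0 2 0 0 0 0.75" --pt "0 0 1.5 0 0 0 0.75" --pt "0 0 1 0 0 0 0.75" --pt "0 0 0.5 0 0 0 0.75" --pt "0 0 0.2 0 0 0 0.75" --pt "0 0 0.1 0 0 0 0.75" --pt "0 0 0 0 0 0 0.75" --pt "0 0 0 0 0 0 0.75"

```text
t: 7.58
ee_pos: [0.6413, -0.2598, 0.0194]
eef_rot: [[-0.233, 0.973, 0.002], [0.973, 0.233, -0.001], [-0.001, 0.001, -1.0]]
wrist_force: [-0.9, -0.3, -0.7]
opening: 0.0331
finger_force: 30.0
```

>>> drive_tool --pt "0 0 0.1 0 0 0 0.75" --pt "0 0 0 0 0 0 0.75" --pt "0 0 0 0 0 0 0.5" --pt "0 0 0 0 0 0 0.4" --pt "0 0 0 0 0 0 0.3" --pt "0 0 0 0 0 0 0.25" --pt "0 0 0 0 0 0 0.25" --pt "0 0 -1 0 0 0 0.2" --pt "0 0 -2 0 0 0 0.1" --pt "0 0 -3 0 0 0 0" --pt "0 0 -3 0 0 0 0" --pt "0 0 -3 0 0 0 0" --pt "0 0 -3 0 0 0 0" --pt "0 0 -2 0 0 0 0" --pt "0 0 0 0 0 0 0"

```text
t: 8.83
ee_pos: [0.6436, -0.2599, 0.194]
eef_rot: [[-0.233, 0.973, 0.009], [0.973, 0.233, -0.003], [-0.005, 0.008, -1.0]]
wrist_force: [0.0, -0.5, 1.1]
opening: 0.0855
finger_force: 0.0
```

```bash
python3 go.py 457 8 190 103.6
python3 - <<'E'
from h import *
c=snap('scene','scene3')
for col in('red','green'):
  for k in blobs(c,col)[1]:
    q=zmed(c,k)
    if len(q): print(col,len(q),np.median(q,0).round(3))
    q=q[q[:,2]>.045]
    if len(q): print('   above45',len(q),q.min(0).round(3),q.max(0).round(3))
E
```

```text
t 8.83 pos [ 643.6 -259.9  194. ] yaw 103.4 rotvec(tool) [ 0.5  0.3 -0.1] open 85.5 ff 0.0 wf [ 0.  -0.5  1.1]
shift cm, axes as now [ 30.4  -11.91   0.16]  axes after turn [ 30.43 -11.83   0.4 ]
red 1356 [ 0.649 -0.271  0.01 ]
   above45 294 [ 0.628 -0.28   0.045] [ 0.658 -0.249  0.054]
red 24 [-0.781  0.825  0.   ]
green 346 [ 0.729 -0.103  0.004]
green 652 [ 0.629 -0.071  0.006]
```

View pics/scene3.png

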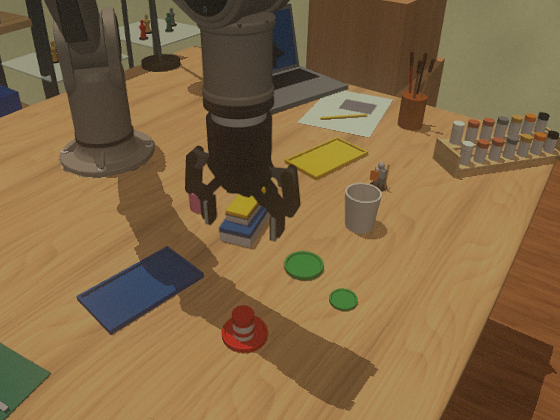

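The red pot stands upright in the red holder at (244,325). The green pot is hidden behind the hand. I move on to it.

>>> drive_tool --pt "1.4 -0.6 0 0 0 0 0" --pt "2.9 -1.1 0 0 0 0 0" --pt "2.9 -1.1 0 0 0 0 0" --pt "2.9 -1.1 0 0 0 0 0" --pt "2.9 -1.1 0 0 0 0 0" --pt "2.9 -1.1 0 0 0 0 0" --pt "2.9 -1.1 0 0 0 0 0" --pt "2.9 -1.1 0 0 0 0 0" --pt "2.9 -1.1 0 0 0 0 0" --pt "2.9 -1.1 0 0 0 0 0" --pt "1.9 -1.1 0 0 0 0 0" --pt "1 -0.3 0 0 0 0 0" --pt "0 0 0 0 0 0 0" --pt "0 0 0 0 0 0 0" --pt "0 0 0 0 0 0 0"

```text
t: 10.13
ee_pos: [0.455, 0.007, 0.1872]
eef_rot: [[-0.231, 0.973, 0.0], [0.973, 0.231, -0.0], [-0.0, 0.0, -1.0]]
wrist_force: [0.9, -1.2, 0.2]
opening: 0.0853
finger_force: 0.0
```

```bash
python3 go.py 457 8 72 103.6
python3 - <<'E'
from h import *
c=snap('top','top2')
for col in('red','green'):
    for k in blobs(c,col)[1]:
        p=zmed(c,k);z=np.percentile(p[:,2],80) if len(p)>5 else 0
        if z>.03: q=plane(c,k.reshape(-1,2),np.median(p[:,2]));print(col,z,np.median(p,0).round(3),cv2.minEnclosingCircle((q[:,:2]*1000).astype(np.float32)))
c=load('scene3')
h=pts(c,np.stack(np.meshgrid(np.arange(220,270),np.arange(300,350)),-1).reshape(-1,2));t=h[h[:,2]>.047];print('cap pts',len(t),t.min(0),t.max(0))
E
```

```text
t 10.13 pos [455.    7.  187.2] yaw 103.4 rotvec(tool) [ 0.   0.  -0.2] open 85.3 ff 0.0 wf [ 0.9 -1.2  0.2]
shift cm, axes as now [ 0.05  0.21 11.52]  axes after turn [ 0.05  0.22 11.52]
red 0.050429456963534826 [ 0.633 -0.251  0.008] ((641.2335815429688, -256.91845703125), 35.53758239746094)
cap pts 348 [ 0.62463834 -0.66669987  0.04703604] [ 0.97344577 -0.24569603  0.60569171]
```

>>> drive_tool --pt "0 0.2 1.5 0 0 0 0" --pt "0 0 2 0 0 0 0" --pt "0 0 2 0 0 0 0" --pt "0 0 2 0 0 0 0" --pt "0 0 2 0 0 0 0" --pt "0 0 2 0 0 0 0" --pt "0 0 0 0 0 0 0" --pt "0 0 0 0 0 0 0" --pt "0 0 0 0 0 0 0.5" --pt "0 0 0 0 0 0 0.6" --pt "0 0 0 0 0 0 0.75" --pt "0 0 0 0 0 0 0.75" --pt "0 0 0 0 0 0 0.75" --pt "0 0 0 0 0 0 0.75" --pt "0 0 0 0 0 0 0.75" --pt "0 0 0 0 0 0 0.75"

```text
t: 11.52
ee_pos: [0.4567, 0.0087, 0.0732]
eef_rot: [[-0.233, 0.973, 0.001], [0.973, 0.233, -0.001], [-0.001, 0.001, -1.0]]
wrist_force: [-0.7, -1.3, 7.4]
opening: 0.0332
finger_force: 29.3
```

```bash
python3 go.py 628 -70 165 103.6
```

```text
t 11.52 pos [456.7   8.7  73.2] yaw 103.4 rotvec(tool) [ 0.1  0.1 -0.2] open 33.2 ff 29.3 wf [-0.7 -1.3  7.4]
shift cm, axes as now [-11.64  14.84  -9.15]  axes after turn [-11.67  14.8   -9.18]
```

>>> drive_tool --pt "0 0 -1 0 0 0 0.75" --pt "0 0 -2 0 0 0 0.75" --pt "0 0 -2.5 0 0 0 0.75" --pt "0 0 -2.5 0 0 0 0.75" --pt "-0.6 0.8 -1.2 0 0 0 0.75" --pt "-1.5 2 0 0 0 0 0.75" --pt "-1.5 2 0 0 0 0 0.75" --pt "-1.5 2 0 0 0 0 0.75" --pt "-1.5 2 0 0 0 0 0.75" --pt "-1.5 2 0 0 0 0 0.75" --pt "-1.5 2 0 0 0 0 0.75" --pt "-1.5 1.4 0 0 0 0 0.75" --pt "-0.6 0.6 0 0 0 0 0.75" --pt "0 0 0 0 0 0 0.75" --pt "0 0 0 0 0 0 0.75" --pt "0 0 0 0 0 0 0.75" --pt "0 0 0 0 0 0 0.75"

```text
t: 12.93
ee_pos: [0.6261, -0.0696, 0.1646]
eef_rot: [[-0.234, 0.972, -0.001], [0.972, 0.234, 0.0], [0.0, -0.001, -1.0]]
wrist_force: [-0.6, 0.9, -0.9]
opening: 0.0331
finger_force: 30.0
```

```bash
python3 go.py 628 -70 20 103.6;  python3 - <<'E'
from h import *
c=snap('scene','scene4');snap('top','top4')
for k in blobs(c,'green')[1]:
    q=zmed(c,k)
    if len(q): print(len(q),np.median(q,0).round(3))
# red cap top edges from top
c=load('top4');K=np.stack(np.meshgrid(np.arange(370,425),np.arange(145,200)),-1).reshape(-1,2);t=pts(c,K);t=t[(t[:,2]>.042)&(t[:,2]<.07)];print('red pot',len(t),t.min(0),t.max(0),cv2.minEnclosingCircle((t[:,:2]*1000).astype(np.float32)))
t=pts(c,np.stack(np.meshgrid(np.arange(250,335),np.arange(215,275)),-1).reshape(-1,2))
for lo,hi in((.048,.08),(.02,.045)):
    s=t[(t[:,2]>lo)&(t[:,2]<hi)];print(len(s),cv2.minAreaRect((s[:,:2]*1000).astype(np.float32)))
E
```

```text
t 12.93 pos [626.1 -69.6 164.6] yaw 103.5 rotvec(tool) [-0.  -0.  -0.1] open 33.1 ff 30.0 wf [-0.6  0.9 -0.9]
shift cm, axes as now [-0.09  0.18 14.46]  axes after turn [-0.09  0.17 14.46]
61 [ 0.734 -0.117  0.004]
133 [ 0.622 -0.048  0.006]
46 [ 0.626 -0.071  0.196]Traceback (most recent call last):
  File "<stdin>", line 7, in <module>
    return umr_minimum(a, axis, None, out, keepdims, initial, where)
ValueError: zero-size array to reduction operation minimum which has no identity
```

>>> drive_tool --pt "-0.1 0.2 1 0 0 0 0.75" --pt "0 0 2 0 0 0 0.75" --pt "0 0 2 0 0 0 0.75" --pt "0 0 2 0 0 0 0.75" --pt "0 0 2 0 0 0 0.75" --pt "0 0 2 0 0 0 0.75" --pt "0 0 1.5 0 0 0 0.75" --pt "0 0 1 0 0 0 0.75" --pt "0 0 0.6 0 0 0 0.75" --pt "0 0 0.2 0 0 0 0.75" --pt "0 0 0.2 0 0 0 0.75" --pt "0 0 0 0 0 0 0.75" --pt "0 0 0 0 0 0 0.75"

```text
t: 14.12
ee_pos: [0.6301, -0.0711, 0.0202]
eef_rot: [[-0.233, 0.973, 0.001], [0.973, 0.233, -0.0], [-0.0, 0.001, -1.0]]
wrist_force: [-0.3, -0.3, -0.8]
opening: 0.0329
finger_force: 30.0
```

>>> drive_tool --pt "0 0 0.1 0 0 0 0.75" --pt "0 0 0 0 0 0 0.75" --pt "0 0 0 0 0 0 0.5" --pt "0 0 0 0 0 0 0.4" --pt "0 0 0 0 0 0 0.3" --pt "0 0 0 0 0 0 0.25" --pt "0 0 0 0 0 0 0.25" --pt "0 0 -1 0 0 0 0.2" --pt "0 0 -2 0 0 0 0.1" --pt "0 0 -3 0 0 0 0" --pt "0 0 -3 0 0 0 0" --pt "0 0 -3 0 0 0 0" --pt "0 0 -3 0 0 0 0" --pt "3 -2 0 0 0 0 0" --pt "3 -3 0 0 0 0 0" --pt "3 -3 0 0 0 0 0" --pt "3 -3 0 0 0 0 0" --pt "1 -2 0 0 0 0 0" --pt "0 0 0 0 0 0 0" --pt "0 0 0 0 0 0 0"

```text
t: 15.78
ee_pos: [0.4741, 0.0241, 0.1692]
eef_rot: [[-0.234, 0.972, 0.001], [0.972, 0.234, -0.001], [-0.002, 0.001, -1.0]]
wrist_force: [0.5, -0.7, -0.9]
opening: 0.0855
finger_force: 0.0
```

```bash
python3 go.py 464 -20 38 103.6;  python3 - <<'E'
from h import *
c=snap('top','top5');v,u=np.nonzero(c['range_z']);P=pts(c,np.c_[u,v])
def near(x,y,r,lo,hi): return P[(np.hypot(P[:,0]-x,P[:,1]-y)<r)&(P[:,2]>lo)&(P[:,2]<hi)]
for n,x,y in(('red',.641,-.258),('green',.628,-.07)):
    t=near(x,y,.05,.045,.07);print(n,len(t),len(t) and (np.median(t,0).round(4),cv2.minEnclosingCircle((t[:,:2]*1000).astype(np.float32))))
for lo,hi in((.048,.075),(.02,.045)):
    s=near(.465,-.02,.1,lo,hi);print(len(s),len(s) and cv2.minAreaRect((s[:,:2]*1000).astype(np.float32)))
E
```

```text
t 15.78 pos [474.1  24.1 169.2] yaw 103.5 rotvec(tool) [ 0.   0.1 -0.1] open 85.5 ff 0.0 wf [ 0.5 -0.7 -0.9]
shift cm, axes as now [-4.03 -2.02 13.12]  axes after turn [-4.05 -2.01 13.12]
red 185 (array([ 0.6401, -0.2597,  0.0516]), ((640.6995239257812, -260.4187316894531), 17.3715763092041))
green 150 (array([ 0.6306, -0.0753,  0.052 ]), ((629.2206420898438, -72.25173950195312), 16.92509651184082))
0 0
0 0
```

View pics/top5.png

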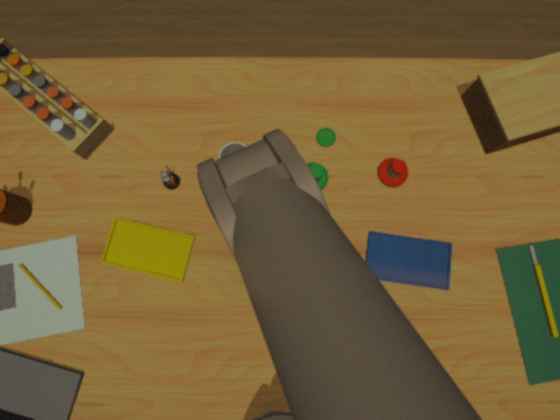

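Both pots stand in the middles of their holders, red at (394,170) and green at (315,175), each within 2 mm. The arm hides the pile in this view, so I check the tin from the scene camera.

Run:
```python
from h import *
c=snap('scene','scene6');v,u=np.nonzero(c['range_z']);P=pts(c,np.c_[u,v])
for lo,hi in((.056,.064),(.031,.038)):
    s=P[(np.hypot(P[:,0]-.465,P[:,1]+.02)<.1)&(P[:,2]>lo)&(P[:,2]<hi)];print(len(s),len(s) and cv2.minAreaRect((s[:,:2]*1000).astype(np.float32)))
for col in('yellow','blue'):
  for k in blobs(c,col)[1]:
    q=zmed(c,k)
    if len(q): z=np.median(q[:,2]);print(col,cv2.minAreaRect((plane(c,k.reshape(-1,2),z)[:,:2]*1000).astype(np.float32)),z)
```

```text
753 ((465.0180969238281, -22.357025146484375), (46.89202880859375, 112.09935760498047), 13.250065803527832)
576 ((467.51678466796875, -40.98980712890625), (145.92990112304688, 136.66429138183594), 43.62159729003906)
yellow ((451.7403259277344, 13.48272705078125), (34.63695526123047, 31.51620864868164), 11.50070571899414) 0.058911644698641075
yellow ((455.8467712402344, 312.3136901855469), (191.34609985351562, 106.04296112060547), 77.40373229980469) 0.00418826121404392
blue ((435.4906311035156, -265.6007385253906), (82.74793243408203, 110.45700073242188), 55.356468200683594) 0.004591843144433838
blue ((-859.8088989257812, 187.12628173828125), (51.69778060913086, 124.40747833251953), 61.05400466918945) -0.08552420702062535
blue ((-20.93047332763672, 862.4170532226562), (20.90692901611328, 489.7958068847656), 33.871612548828125) 0.07391648126466588
```

View pics/scene6.png

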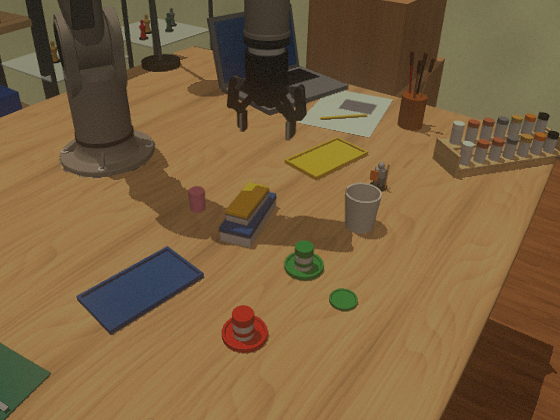

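The yellow tin at (247,205) has not moved and its lid is empty. I grasp it across the middle.

>>> drive_tool --pt "-1 -0.5 1 0 0 0 0" --pt "-2 -1 1.5 0 0 0 0" --pt "-1.1 -0.5 2 0 0 0 0" --pt "0 0 2 0 0 0 0" --pt "0 0 2 0 0 0 0" --pt "0 0 1.5 0 0 0 0" --pt "0 0 0 0 0 0 0" --pt "0 0 0 0 0 0 0" --pt "0 0 0 0 0 0 0"

```text
t: 16.63
ee_pos: [0.4654, -0.021, 0.0685]
eef_rot: [[-0.232, 0.973, 0.0], [0.973, 0.232, 0.0], [0.0, 0.0, -1.0]]
wrist_force: [-0.5, 0.1, -0.4]
opening: 0.0852
finger_force: 0.0
```

```bash
python3 go.py 464.5 -20.5 38 103.6
```

```text
t 16.63 pos [465.4 -21.   68.5] yaw 103.4 rotvec(tool) [ 0.  -0.  -0.2] open 85.2 ff 0.0 wf [-0.5  0.1 -0.4]
shift cm, axes as now [ 0.07 -0.08  3.05]  axes after turn [ 0.07 -0.08  3.05]
```

>>> drive_tool --pt "0.1 -0.1 1 0 0 -0.2 0" --pt "0 0 1 0 0 0 0" --pt "0 0 0.9 0 0 0 0" --pt "0 0 0 0 0 0 0" --pt "0 0 0 0 0 0 0" --pt "0 0 0 0 0 0 0.3" --pt "0 0 0 0 0 0 0.4" --pt "0 0 0 0 0 0 0.5" --pt "0 0 0 0 0 0 0.6" --pt "0 0 0 0 0 0 0.6" --pt "0 0 0 0 0 0 0.6" --pt "0 0 0 0 0 0 0.6" --pt "0 0 0 0 0 0 0.6" --pt "0 0 0 0 0 0 0.6" --squeeze 40

```text
t: 17.8
ee_pos: [0.4641, -0.0198, 0.0399]
eef_rot: [[-0.236, 0.972, 0.001], [0.972, 0.236, -0.0], [-0.0, 0.001, -1.0]]
wrist_force: [-0.5, -0.3, 5.3]
opening: 0.045
finger_force: 41.6
```

```bash
python3 go.py 459 304.5 140 77.2
```

```text
t 17.8 pos [464.1 -19.8  39.9] yaw 103.7 rotvec(tool) [ 0.1  0.  26.5] open 45.0 ff 41.6 wf [-0.5 -0.3  5.3]
shift cm, axes as now [ 31.63   7.17 -10.02]  axes after turn [ 31.51  -7.69 -10.01]
```

>>> drive_tool --pt "0 0 -0.5 0 0 0 0.6" --pt "0 0 -1 0 0 0 0.6" --pt "0 0 -2 0 0 0 0.6" --pt "0 0 -2.5 0 0 0 0.6" --pt "0 0 -2.5 0 0 0 0.6" --pt "0 0 -1.5 0 0 3.5 0.6" --pt "0 0 0 0 0 6 0.6" --pt "0 0 0 0 0 6 0.6" --pt "0 0 0 0 0 6 0.6" --pt "0 0 0 0 0 5 0.6" --pt "0 0 0 0 0 0 0.6"

```text
t: 18.72
ee_pos: [0.4633, -0.0199, 0.1399]
eef_rot: [[0.225, 0.974, 0.0], [0.974, -0.225, -0.0], [-0.0, 0.0, -1.0]]
wrist_force: [-0.2, -0.2, -1.2]
opening: 0.0453
finger_force: 41.2
```

>>> drive_tool --pt "1 -0.2 0 0 0 0 0.6" --pt "2 -0.5 0 0 0 0 0.6" --pt "2 -0.5 0 0 0 0 0.6" --pt "2 -0.5 0 0 0 0 0.6" --pt "2 -0.5 0 0 0 0 0.6" --pt "2 -0.5 0 0 0 0 0.6" --pt "2 -0.5 0 0 0 0 0.6" --pt "2 -0.5 0 0 0 0 0.6" --pt "2 -0.5 0 0 0 0 0.6" --pt "2 -0.5 0 0 0 0 0.6" --pt "2 -0.5 0 0 0 0 0.6" --pt "2 -0.5 0 0 0 0 0.6" --pt "2 -0.5 0 0 0 0 0.6" --pt "2 -0.5 0 0 0 0 0.6" --pt "2 -0.5 0 0 0 0 0.6" --pt "1.5 -0.5 0 0 0 0 0.6" --pt "1 -0.5 0 0 0 0 0.6" --pt "0 0 0 0 0 0 0.6" --pt "0 0 0 0 0 0 0.6" --pt "0 0 0 0 0 0 0.6"

```text
t: 20.38
ee_pos: [0.4537, 0.3042, 0.1391]
eef_rot: [[0.222, 0.975, -0.0], [0.975, -0.222, -0.001], [-0.001, -0.0, -1.0]]
wrist_force: [0.3, -1.0, -1.0]
opening: 0.0454
finger_force: 41.2
```

```bash
python3 go.py 459 304.5 11 77.2
python3 - <<'E'
from h import *
c=snap('scene','scene7')
for k in blobs(c,'yellow')[1]:
    q=zmed(c,k)
    if len(q): z=np.median(q[:,2]);print(cv2.contourArea(k),cv2.minAreaRect((plane(c,k.reshape(-1,2),z)[:,:2]*1000).astype(np.float32)),z)
E
```

```text
t 20.38 pos [453.7 304.2 139.1] yaw 77.1 rotvec(tool) [-0.   0.1 -0.1] open 45.4 ff 41.2 wf [ 0.3 -1.  -1. ]
shift cm, axes as now [ 0.17  0.51 12.81]  axes after turn [ 0.15  0.51 12.81]
1053.5 ((455.5649108886719, 312.3192138671875), (191.4043426513672, 105.84222412109375), 77.52082061767578) 0.00417409878029118
111.0 ((445.81268310546875, 271.7083435058594), (47.20155334472656, 41.74604797363281), 78.36927795410156) 0.15924105411912098
```

View pics/scene7.png

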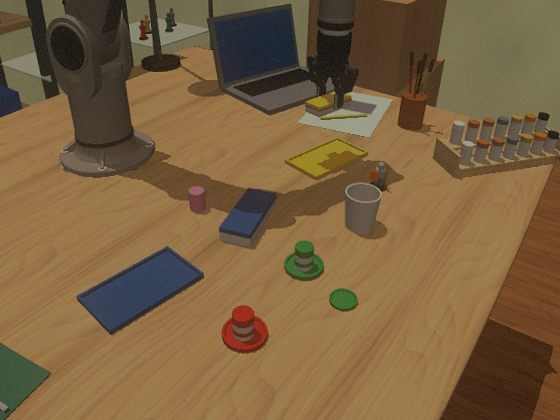

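The yellow tin is held level above the yellow tray at (327,158), and the blue tin at (249,215) is undisturbed. I lower it.

>>> drive_tool --pt "0.2 0.5 1 0 0 0 0.6" --pt "0 0 2 0 0 0 0.6" --pt "0 0 2 0 0 0 0.6" --pt "0 0 2 0 0 0 0.6" --pt "0 0 2 0 0 0 0.6" --pt "0 0 1.5 0 0 0 0.6" --pt "0 0 1 0 0 0 0.6" --pt "0 0 0.6 0 0 0 0.6" --pt "0 0 0.3 0 0 0 0.6" --pt "0 0 0.2 0 0 0 0.6" --pt "0 0 0.1 0 0 0 0.6" --pt "0 0 0 0 0 0 0.6" --pt "0 0 0 0 0 0 0.6"

```text
t: 21.52
ee_pos: [0.4594, 0.3066, 0.0129]
eef_rot: [[0.222, 0.975, 0.001], [0.975, -0.222, 0.001], [0.001, 0.001, -1.0]]
wrist_force: [0.5, -0.0, -1.4]
opening: 0.0453
finger_force: 41.3
```

```bash
python3 go.py 459 304.5 11 77.2
```

```text
t 21.52 pos [459.4 306.6  12.9] yaw 77.2 rotvec(tool) [ 0.1 -0.  -0. ] open 45.3 ff 41.3 wf [ 0.5 -0.  -1.4]
shift cm, axes as now [-0.21  0.01  0.19]  axes after turn [-0.21  0.01  0.19]
```

>>> drive_tool --pt "-0.2 0 0.1 0 0 0 0.6" --pt "0 0 0.1 0 0 0 0.6" --pt "0 0 0 0 0 0 0.6" --pt "0 0 0 0 0 0 0.6"

```text
t: 21.85
ee_pos: [0.4587, 0.3041, 0.0109]
eef_rot: [[0.223, 0.975, 0.001], [0.975, -0.223, -0.001], [-0.0, 0.001, -1.0]]
wrist_force: [-1.6, -1.8, 5.7]
opening: 0.045
finger_force: 42.0
```

>>> drive_tool --pt "0 0 0 0 0 0 0.4" --pt "0 0 0 0 0 0 0.3" --pt "0 0 0 0 0 0 0.2" --pt "0 0 0 0 0 0 0.15" --pt "0 0 0 0 0 0 0.15" --pt "0 0 -1 0 0 0 0.15" --pt "0 0 -2 0 0 0 0" --pt "0 0 -3 0 0 0 0" --pt "0 0 -3 0 0 0 0" --pt "0 0 -3 0 0 0 0"

```text
t: 22.68
ee_pos: [0.458, 0.3044, 0.1321]
eef_rot: [[0.222, 0.975, -0.001], [0.975, -0.222, 0.0], [-0.0, -0.001, -1.0]]
wrist_force: [0.9, 0.7, -0.1]
opening: 0.0854
finger_force: 0.0
```

>>> drive_tool --pt "-1.5 0.5 0 0 0 0 0" --pt "-3 0.8 0 0 0 0 0" --pt "-3 0.8 0 0 0 0 0" --pt "-3 0.8 0 0 0 0 0" --pt "-3 0.8 0 0 0 0 0" --pt "-3 0.8 0 0 0 0 0" --pt "-3 0.8 0 0 0 0 0" --pt "-3 0.8 0 0 0 0 0" --pt "-3 0.8 0 0 0 0 0" --pt "-3 0.8 0 0 0 0 0" --pt "-2 0.3 0 0 0 -5.5 0" --pt "-1 0 0 0 0 -6 0" --pt "0 0 0 0 0 -6 0" --pt "0 0 0 0 0 -6 0" --pt "0 0 0 0 0 -5 0" --pt "0 0 0 0 0 0 0" --pt "0 0 0 0 0 0 0"

```text
t: 24.1
ee_pos: [0.4674, -0.0207, 0.1307]
eef_rot: [[-0.267, 0.964, 0.0], [0.964, 0.267, 0.0], [-0.0, 0.0, -1.0]]
wrist_force: [-0.4, -0.1, -0.4]
opening: 0.086
finger_force: 0.0
```

```bash
python3 go.py 467 -20.5 3 105.7
python3 - <<'E'
from h import *
c=snap('scene','scene8');snap('top','top8')
for n in('scene8','top8'):
  c=load(n);v,u=np.nonzero(c['range_z']);P=pts(c,np.c_[u,v])
  for nm,x,y,r,lo,hi in(('ytin',.459,.305,.08,.024,.05),('btin',.467,-.02,.09,.026,.042)):
    s=P[(np.hypot(P[:,0]-x,P[:,1]-y)<r)&(P[:,2]>lo)&(P[:,2]<hi)]
    if len(s)>20: print(n,nm,len(s),np.median(s[:,2]),cv2.minAreaRect((s[:,:2]*1000).astype(np.float32)))
  if n=='scene8':
    H=cv2.cvtColor(c['image'],cv2.COLOR_RGB2HSV);m=cv2.inRange(H,(95,30,15),(135,255,255));m[:180]=0;m[250:]=0;m[:,:215]=0;m[:,290:]=0
    k=max(cv2.findContours(m,0,cv2.CHAIN_APPROX_NONE)[0],key=cv2.contourArea);print('blue lid',cv2.minAreaRect((plane(c,k.reshape(-1,2),.034)[:,:2]*1000).astype(np.float32)))
E
```

```text
t 24.1 pos [467.4 -20.7 130.7] yaw 105.5 rotvec(tool) [ 0.   0.  -0.2] open 86.0 ff 0.0 wf [-0.4 -0.1 -0.4]
shift cm, axes as now [ 0.03 -0.04 12.77]  axes after turn [ 0.03 -0.04 12.77]
scene8 ytin 479 0.02971992488713615 ((458.74444580078125, 300.1462097167969), (113.61763763427734, 50.784645080566406), 75.59476470947266)
scene8 btin 1522 0.03278559734008529 ((468.3708190917969, -24.06116485595703), (65.02793884277344, 153.9796905517578), 15.497685432434082)
blue lid ((470.8262023925781, -27.55207061767578), (62.21010208129883, 154.858154296875), 15.604137420654297)
top8 ytin 1058 0.0317009097854295 ((456.2369079589844, 302.7638854980469), (111.7545166015625, 46.357975006103516), 77.31084442138672)
top8 btin 447 0.03440746571247277 ((452.15948486328125, 32.193180084228516), (64.30989837646484, 40.98514175415039), 16.621978759765625)
```

View pics/scene8.png

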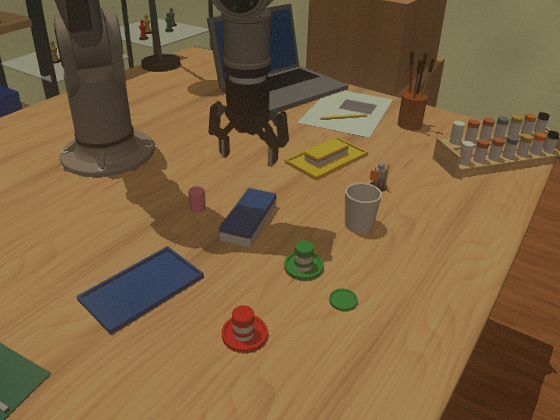

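The yellow tin lies in its tray at (327,153), lengthwise and centred. The blue tin at (249,215) is free. I descend and grip it.

>>> drive_tool --pt "0 0 1.5 0 0 -0.2 0" --pt "0 0 2 0 0 0 0" --pt "0 0 2 0 0 0 0" --pt "0 0 2 0 0 0 0" --pt "0 0 2 0 0 0 0" --pt "0 0 1.5 0 0 0 0" --pt "0 0 1 0 0 0 0" --pt "0 0 0.6 0 0 0 0" --pt "0 0 0 0 0 0 0" --pt "0 0 0 0 0 0 0" --pt "0 0 0 0 0 0 0.15" --pt "0 0 0 0 0 0 0.25" --pt "0 0 0 0 0 0 0.4" --pt "0 0 0 0 0 0 0.4" --pt "0 0 0 0 0 0 0.4" --pt "0 0 0 0 0 0 0.4" --pt "0 0 0 0 0 0 0.4" --squeeze 55

```text
t: 25.62
ee_pos: [0.4681, -0.0208, 0.0054]
eef_rot: [[-0.273, 0.962, 0.002], [0.962, 0.273, -0.001], [-0.001, 0.001, -1.0]]
wrist_force: [-1.9, 0.7, 7.0]
opening: 0.0628
finger_force: 60.3
```

```bash
python3 go.py 435 -282 110 81.2
```

```text
t 25.62 pos [468.1 -20.8   5.4] yaw 105.8 rotvec(tool) [ 0.1  0.  24.6] open 62.8 ff 60.3 wf [-1.9  0.7  7. ]
shift cm, axes as now [-24.23 -10.29 -10.45]  axes after turn [-26.31   0.73 -10.46]
```

>>> drive_tool --pt "0 0 -0.5 0 0 0 0.4" --pt "0 0 -1 0 0 0 0.4" --pt "0 0 -2 0 0 0 0.4" --pt "0 0 -2.5 0 0 0 0.4" --pt "0 0 -2.5 0 0 0 0.4" --pt "0 0 -1.5 0 0 3.6 0.4" --pt "0 0 0 0 0 5 0.4" --pt "0 0 0 0 0 6 0.4" --pt "0 0 0 0 0 6 0.4" --pt "0 0 0 0 0 4 0.4" --pt "0 0 0 0 0 0 0.4"

```text
t: 26.53
ee_pos: [0.4672, -0.0207, 0.1051]
eef_rot: [[0.154, 0.988, 0.001], [0.988, -0.154, -0.0], [-0.0, 0.001, -1.0]]
wrist_force: [0.5, 0.1, -1.9]
opening: 0.0632
finger_force: 61.4
```

>>> drive_tool --pt "-1 0 0 0 0 0 0.4" --pt "-1.5 0 0 0 0 0 0.4" --pt "-2 0 0 0 0 0 0.4" --pt "-2 0.1 0 0 0 0 0.4" --pt "-2 0.1 0 0 0 0 0.4" --pt "-2 0.1 0 0 0 0 0.4" --pt "-2 0.1 0 0 0 0 0.4" --pt "-2 0.1 0 0 0 0 0.4" --pt "-2 0.1 0 0 0 0 0.4" --pt "-2 0.1 0 0 0 0 0.4" --pt "-2 0 0 0 0 0 0.4" --pt "-2 0 0 0 0 0 0.4" --pt "-2 0 0 0 0 0 0.4" --pt "-1.2 0 0 0 0 0 0.4" --pt "-0.6 0 0 0 0 0 0.4" --pt "0 0 0 0 0 0 0.4" --pt "0 0 0 0 0 0 0.4" --pt "0 0 0 0 0 0 0.4"

```text
t: 28.03
ee_pos: [0.4346, -0.2803, 0.1043]
eef_rot: [[0.15, 0.989, 0.0], [0.989, -0.15, 0.001], [0.001, -0.0, -1.0]]
wrist_force: [0.7, -0.1, -2.9]
opening: 0.063
finger_force: 61.4
```

```bash
python3 go.py 435 -282 11 81.2;python3 - <<'E'
from h import *
c=snap('scene','scene9');v,u=np.nonzero(c['range_z']);P=pts(c,np.c_[u,v])
s=P[(np.hypot(P[:,0]-.435,P[:,1]+.282)<.11)&(P[:,2]>.125)&(P[:,2]<.14)];print(len(s),cv2.minAreaRect((s[:,:2]*1000).astype(np.float32)))
E
```

```text
t 28.03 pos [ 434.6 -280.3  104.3] yaw 81.4 rotvec(tool) [-0.  -0.   0.2] open 63.0 ff 61.4 wf [ 0.7 -0.1 -2.9]
shift cm, axes as now [-0.17  0.06  9.33]  axes after turn [-0.16  0.06  9.33]
2102 ((437.3006286621094, -282.8262634277344), (150.93568420410156, 87.52081298828125), 81.3132095336914)
```

View pics/scene9.png

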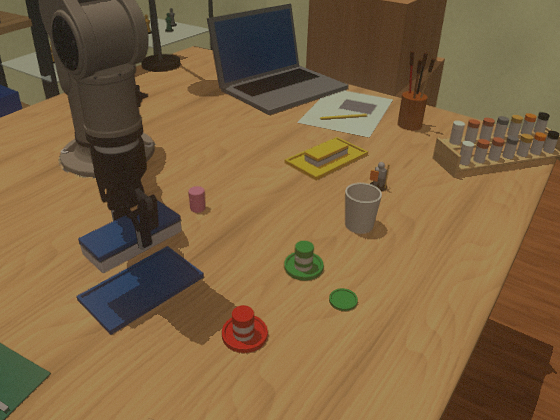

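The blue tin hangs level and square above the blue tray at (141,286). I lower it.

>>> drive_tool --pt "-0.1 0.1 1 0 0 0.2 0.4" --pt "0 0 2 0 0 0 0.4" --pt "0 0 2 0 0 0 0.4" --pt "0 0 1.5 0 0 0 0.4" --pt "0 0 1 0 0 0 0.4" --pt "0 0 0.8 0 0 0 0.4" --pt "0 0 0.4 0 0 0 0.4" --pt "0 0 0.3 0 0 0 0.4" --pt "0 0 0.2 0 0 0 0.4" --pt "0 0 0 0 0 0 0.4" --pt "0 0 0 0 0 0 0.4" --pt "0 0 0 0 0 0 0.4"

```text
t: 29.08
ee_pos: [0.4356, -0.2831, 0.0129]
eef_rot: [[0.156, 0.988, 0.001], [0.988, -0.156, -0.001], [-0.0, 0.001, -1.0]]
wrist_force: [0.3, 0.9, -2.4]
opening: 0.0631
finger_force: 61.5
```

```bash
python3 go.py 435.5 -282 11 81.2
```

```text
t 29.08 pos [ 435.6 -283.1   12.9] yaw 81.0 rotvec(tool) [ 0.1  0.  -0.2] open 63.1 ff 61.5 wf [ 0.3  0.9 -2.4]
shift cm, axes as now [ 0.11 -0.03  0.18]  axes after turn [ 0.11 -0.03  0.19]
```

>>> drive_tool --pt "0.1 0 0.1 0 0 0 0.4" --pt "0 0 0.1 0 0 0 0.4" --pt "0 0 0 0 0 0 0.4" --pt "0 0 0 0 0 0 0.4"

```text
t: 29.42
ee_pos: [0.4356, -0.2819, 0.0105]
eef_rot: [[0.155, 0.988, 0.0], [0.988, -0.155, -0.0], [-0.0, 0.0, -1.0]]
wrist_force: [0.1, 0.7, -0.8]
opening: 0.0628
finger_force: 61.5
```

>>> drive_tool --pt "0 0 0 0 0 0 0.2" --pt "0 0 0 0 0 0 0.1" --pt "0 0 0 0 0 0 0.05" --pt "0 0 0 0 0 0 0" --pt "0 0 0 0 0 0 0" --pt "0 0 -1 0 0 0 0" --pt "0 0 -2 0 0 0 0" --pt "0 0 -3 0 0 0 0" --pt "0 0 -3 0 0 0 0" --pt "0 0 -3 0 0 0 0" --pt "0 0 -3 0 0 0 0" --pt "-2 -0.5 -2 0 0 0 0" --pt "-3 -0.5 0 0 0 0 0" --pt "-3 -0.5 0 0 0 0 0" --pt "-3 -0.5 0 0 0 0 0" --pt "-3 -0.5 0 0 0 0 0" --pt "-3 -0.5 0 0 0 0 0" --pt "-3 0 0 0 0 0 0" --pt "-3 0 0 0 0 0 0" --pt "0 0 0 0 0 0 0"

```text
t: 31.08
ee_pos: [0.3665, -0.511, 0.1808]
eef_rot: [[0.163, 0.987, -0.001], [0.987, -0.163, -0.003], [-0.003, 0.0, -1.0]]
wrist_force: [-0.9, -0.7, -0.1]
opening: 0.0852
finger_force: 0.0
```

Run:
```python
from h import *
snap('scene','scene10');snap('top','top10')
for n in('scene10','top10'):
  c=load(n);v,u=np.nonzero(c['range_z']);P=pts(c,np.c_[u,v])
  for nm,x,y,r,lo,hi in(('ytin',.459,.305,.08,.025,.05),('btin',.436,-.282,.09,.03,.05),('red',.641,-.259,.045,.046,.07),('green',.629,-.07,.045,.046,.07)):
    s=P[(np.hypot(P[:,0]-x,P[:,1]-y)<r)&(P[:,2]>lo)&(P[:,2]<hi)]
    if len(s)>20: print(n,nm,len(s),np.median(s[:,2]).round(4),[np.round(e,1) for e in cv2.minAreaRect((s[:,:2]*1000).astype(np.float32))])
a,b=load('top10')['image'],load('scene10')['image'][100:380,60:420]
cv2.imwrite('pics/top10c.png',cv2.cvtColor(np.hstack([cv2.resize(a[100:320,80:480],(400,220)),cv2.resize(b,(360,280))[:220]]),cv2.COLOR_RGB2BGR))
```

```text
scene10 ytin 460 0.0299 [array([457.9, 301.4]), array([114.4,  49.8]), np.float64(77.5)]
scene10 btin 2589 0.0384 [array([ 434.7, -283.1]), array([151.9,  67.5]), np.float64(81.3)]
scene10 red 346 0.0512 [array([ 641.7, -262.6]), array([32.4, 34.4]), np.float64(64.5)]
scene10 green 218 0.0508 [array([631.1, -75.8]), array([31.8, 34.4]), np.float64(32.0)]
top10 ytin 1051 0.0317 [array([456.3, 303.2]), array([110.8,  46.3]), np.float64(77.3)]
top10 btin 2054 0.0389 [array([ 433.4, -281.3]), array([150.8,  64.6]), np.float64(80.9)]
top10 red 184 0.0516 [array([ 640.1, -260.4]), array([32.1, 32.6]), np.float64(24.4)]
top10 green 181 0.0519 [array([629.1, -72. ]), array([31.8, 33.1]), np.float64(75.4)]
```

View pics/top10.png

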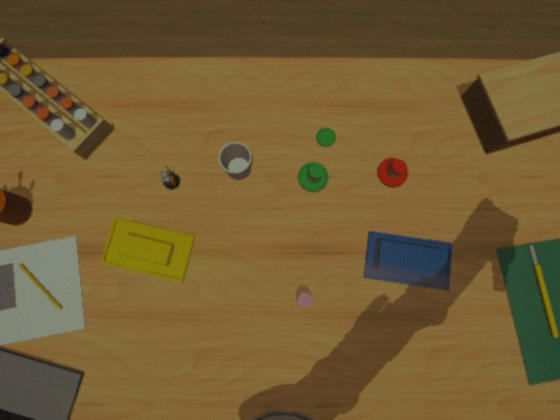

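View pics/scene10.png

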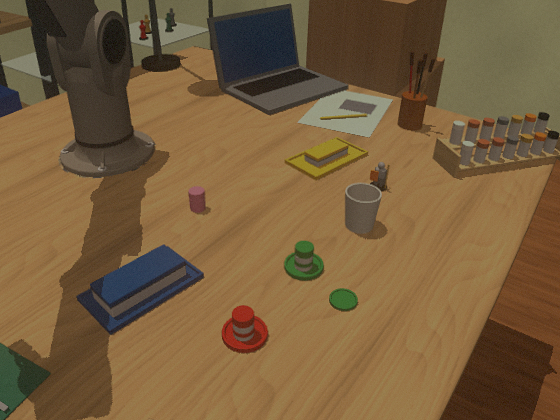

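Both views show the tins flat and square in their trays, at (149,249) and (410,257). The pots stand upright in their holders, at (315,175) and (394,170). The mug at (236,160) and the figure at (170,180) have not moved. I hand the job in.

```bash
python3 -c "
from cell import ctrl
print(ctrl.job_done())"
```

```text
the job is handed in; nothing more can be done
None
```

I handed the job in at about 31 s: both pots stand in their own holders and both tins lie lid up and lengthwise in their own trays, all within about 3 mm of centre, with the mug and the figure untouched.

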